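Set the iris of the dish light base to the long mark

ROBOT

A 7-joint arm with a two-finger parallel gripper is mounted at the origin on the work surface. World frame = base frame: x ahead of the robot, y to its left, z up, the work surface at z = 0. Lengths are in m, angles in rad, forces in N, time in s.
With the tool pointing down it reaches from about 0.425 to 0.925 m from the base axis. Payload 6.8 kg.
Tool frame: the origin (TCP) lies on the front face of the gripper's body, between the roots of the fingers; the fingertips stand 73 mm ahead of it and the grasp point (between the pads) lies 54 mm ahead of it (env.nose_length is the distance from the TCP to the fingertips, in m); z points along the fingers, y is the line along which they close (so a half turn about z gives the same grasp; the last joint's range is limited). The gripper opens to 85 mm and grips with 20 to 120 N. Pads are 22 mm wide; open, the fingers measure 114 mm over their backs; the gripper's body (76 mm by 85 mm) begins 54 mm behind the grasp point. The pads swing forward as they close: fully open they stand 13 mm farther back than shut.
Start: joints at [-1.336, 0.477, 0.022, 1.555, -0.011, 1.109, -0.083], TCP at [0.227, 0.636, 0.304] pointing down, gripper open.
Joint ranges: [-2.96, 2.96], [-0.34, 2.1], [-1.41, 1.46], [0.24, 2.44], [-1.37, 4.51], [0.17, 1.92], [-2.96, 2.96]. Speed limits (rad/s): [2.39, 2.39, 3.14, 3.14, 3.14, 3.14, 3.14].

INTERFACE

Orientations are given as a unit quaternion [w, x, y, z].
In Python, from cell import env, kin, camera, calibration, job gives the robot as it stands. The module is installed in compiled form; this text tells all that it offers. Calls block until the motion is done:
- env.reach(position, orientation): joint-space move of the TCP to a pose.
- env.movel(position, velocity=0.15, rot=None, stop_force=None): straight line of the TCP; rot=None keeps the orientation; velocity is the mean speed in m/s. With stop_force (N) it stops when the force on the tool has changed by that much, and returns True; else False.
- env.goto_joints(angles): joint-space move.
- env.grip(opening, f_grip=None): finger opening in m; f_grip is the grip in N (None keeps the last); returns when the fingers have stopped.
- env.dwell(seconds).
- kin.inverse_kinematics(position, orientation): joint angles nearest the present ones, or None.
- env.get_state(): the state.
- camera(name): name is "scene" or "top" or "wrist"; returns (picture, depth): 400x640x3 uint8, blue, green, red; 400x640 float32, m along the optical axis (not along the pixel's ray), 0 where there is no reading.
- calibration(name): a dict with "fx", "fy", "cx", "cy" (pixels), "rvec" (rotation vector, rad) and "tvec" (3), from world to camera coordinates, as OpenCV has them. Camera axes: x right, y down, z forward; pixel columns grow to the right and rows downward; lengths in m; the calibration is good to about 2 mm. A picture is of the moment at which its call begins: read the wrist's pose just before it. calibration takes no time and is no camera call; for the wrist camera it gives the pose at the moment of the call.
A pose or a line that the arm cannot do raises env.PlanningError and nothing moves.
- job.job_done(): hands the job in; it is judged then, once.
The state is a dict: "time": time; "qpos": joint angles; "joint_velocities": joint speeds; "joint_torque": joint torques, N m; "tcp_pos": TCP position; "orientation": TCP orientation; "force": force on the tool from outside, world axes, zero at the start; "torque": the same for the moment, N m; "opening": finger opening in m; "gripper_force": force on a finger pad.
Only numpy, scipy, OpenCV 4.12 (cv2) and the standard library are available. Lean on these libraries where they do the work, as an engineer would, in place of code of your own. Each camera call takes 0.05 s, during which the arm holds its last target. There are 200 camera calls.

TASK

On the round light base, push the iris lever by its upright post with a fingertip all the way round to the open end stop (the end with the large ring symbol, not the small dot), then push it back round until its pointer lines up with the long mark on the scale, and take the hand away. Push gently without forcing or squeezing the lever, and leave the dish on the glass and everything else on the bench where it is.

Things in the scene. Friction and masses are not known exactly. Their poses are not given: they have to be found in the camera images.
- light_base: Fixed white disc 230 mm across (rubber foot 236 mm), deck 36 mm high. In the middle a fixed glass plate 102 mm across, top 51 mm high, round it a black ring (124 mm across, top 48 mm high) that turns with the lever. Two 6 mm stop pins, tops 48 mm high, 70 mm from the axis. Origin: centre of the underside, on the ring's vertical axis; z up, -x points to the middle of the lever's arc.
- iris_lever (a joint): Angle of ring and lever about the base's z, rad, positive counterclockwise from above. 0: lever along the base's -x. +1.0: open end stop (-y side, large 20 mm ring symbol on the deck). -1.0: closed end stop (+y side, 8 mm dot). No spring: it stays where it is left; about 2 N at the post turns it.
- lever_post (a point): Centre of the top of the lever's post: upright black pin 12 mm across, 80 mm from the ring's axis, top 82 mm above the bench. It stands on a radial bar (8 mm wide, top 47 mm high) that runs outwards from the ring and ends in a thin pointer 95 mm from the axis. The point's -x axis points outwards along the lever.
- long_mark (a point): Middle of the long thick black mark (24 x 6 mm; the other six 9 x 2 mm) in the middle of the aluminium scale arc on the deck, 100 mm from the axis, 38 mm high; marks 0.15 rad apart. -x points outwards along the mark. The lever is set when its direction from the axis is that of this mark. The scale stays put during the work but sits elsewhere on the deck each time.
- dish: Clear shallow dish, 84 mm across, 16 mm high, 60 g, standing loose on the glass plate. Origin: centre of its underside. Leave alone.
- forceps: Steel forceps, 130 mm long, 6 mm high, lying beside the light base (base's +y side). Leave alone.
- dropper: Small amber bottle with white cap, 32 mm across, 65 mm high, beside the base (base's -y side). Origin: centre of its underside. Leave alone.
- marker: Red pen, about 130 mm long, 12 mm thick, lying between robot and base. Leave alone.
- beaker: Glass beaker, 72 mm across, 95 mm high, on the right of the bench. Leave alone.
- clock_glass: White disc, 70 mm across, 8 mm high, on the left of the bench. Leave alone.
- slide_box: Wooden slide box 85 x 100 x 32 mm, on the right of the bench. Leave alone.

How it is judged:
On the way, in this order (a step that is already met when the one before it is completed fails the run):
1. the lever is pushed to the open end stop (value of joint iris_lever above 0.92 rad), for 0.1 s.
2. the lever is brought back to the long mark (angle between the x axis of lever_post and the x axis of long_mark, either way round below 0.07 rad), for 0.2 s.
At the end, for the whole second after the job is handed in: After the lever has been within 0.08 rad of the open end stop, it rests within 0.07 rad (4 degrees) of the long mark's direction; every loose thing is within 20 mm of where it was (angle between the x axis of lever_post and the x axis of long_mark, either way round below 0.07 rad and velocity of joint iris_lever between -0.05 and 0.05 rad/s and distance of each of dish, forceps, dropper, marker, beaker, clock_glass, slide_box from where it was at the start of the episode below 0.02 m); the robot touches nothing.
It fails at once if the lever is forced or squeezed (over 25 N) (contact force between the fingers and iris_lever above 25 N).
It fails at once if the dish is pushed, lifted or carried off (over 20 mm) or tipped (distance of dish from where it was at the start of the episode above 0.02 m or angle between dish's own z axis and vertical above 0.4 rad).
It fails at once if another loose thing is pushed, lifted or carried off (over 20 mm) (distance of any of forceps, dropper, marker, beaker, clock_glass, slide_box from where it was at the start of the episode above 0.02 m).
It fails at once if the dropper bottle or the beaker is tipped (angle between any of dropper, beaker's own z axis and vertical above 0.4 rad).
It also fails if it takes over 53 s, if anything falls off the work surface, if the arm or the gripper's body presses on something with over 40 N, if the wrist force passes 120 N, or if a joint passes its speed limit or range.

## Working session

There is one attempt and no reset: what is moved stays moved. The work goes in short steps, each a Python script; the robot and the scene stay as the last script left them, time stands still between calls to the robot, and variables do not carry over. Pictures are saved under pics/ and viewed, at most 10 in all, crops included, and the job is handed in when it is done.

```bash
mkdir -p pics
cat > h.py <<'E'
from cell import env,kin,camera,calibration,job
import numpy as np,cv2
def cal(n):
    c=calibration(n);K=np.array([[c['fx'],0,c['cx']],[0,c['fy'],c['cy']],[0,0,1.]])
    return K,cv2.Rodrigues(np.array(c['rvec'],float))[0],np.array(c['tvec'],float).ravel()
def ray(uv,z,c):
    K,R,t=c;o=-R.T@t;uv=np.atleast_2d(uv).astype(float)
    d=(np.linalg.inv(K)@np.c_[uv,np.ones(len(uv))].T).T@R
    return o+d*((z-o[2])/d[:,2])[:,None]
def proj(p,c):
    K,R,t=c;q=(R@np.atleast_2d(p).T).T+t;q=q@K.T;return q[:,:2]/q[:,2:]
E
python3 - <<'E'
from h import *
for n in('top','scene'):
    im,d=camera(n);cv2.imwrite(f'pics/{n}0.png',im);np.save(n+'_d.npy',d)
    K,R,t=cal(n);print(n,-R.T@t,K[0,0],R[2])
s=env.get_state();print(s['time'],s['tcp_pos'],s['orientation'],s['opening'],env.nose_length)
E
```

```text
top [4.97544318e-01 3.87900936e-04 1.12822477e+00] 389.9377484187957 [ 0.07473855 -0.01397996 -0.99710517]
scene [1.19239652 0.04149081 1.07922498] 455.2329369500051 [-0.50463022 -0.03966108 -0.86242411]
0.1 [0.22673829 0.6353447  0.30305735] [-9.26918490e-05  1.70542728e-01  9.85349960e-01 -7.91302478e-04] 0.08549787223953585 0.0726
```

View pics/top0.png

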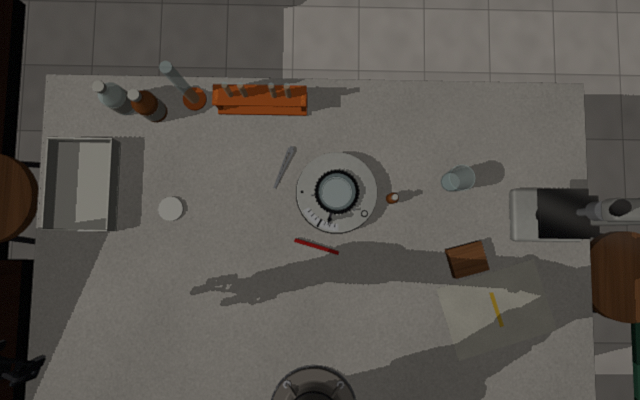

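View pics/scene0.png

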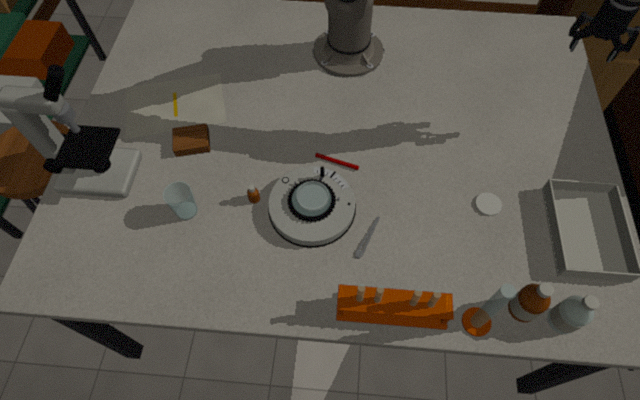

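The top view shows the base centred near (337,193), the lever post near (330,218), the scale around (320,217), the ring symbol at (364,213) and the dot at (302,191). The scene view agrees. Next I'll rectify the deck plane from the top camera and zoom in.

Run:
```python
from h import *
im=cv2.imread('pics/top0.png');c=cal('top')
# glass edge / deck: bright disc
hsv=cv2.cvtColor(im,cv2.COLOR_BGR2HSV);m=((hsv[...,2]>150)).astype(np.uint8);m[:, :270]=0;m[:,400:]=0;m[:140]=0;m[245:]=0
cs,_=cv2.findContours(m,0,2);k=max(cs,key=cv2.contourArea);k=cv2.convexHull(k)
P=ray(k[:,0],.036,c);(cx,cy),r=cv2.minEnclosingCircle(P[:,:2].astype(np.float32));print('deck',cx,cy,r, cv2.fitEllipse(P[:,:2].astype(np.float32)))
def rect(n,out,z):
    c=cal(n);im=cv2.imread(f'pics/{n}0.png');g=np.mgrid[0:520,0:520];s=.0005
    X=cx+(260-g[0])*s;Y=cy+(260-g[1])*s
    uv=proj(np.c_[X.ravel(),Y.ravel(),np.full(X.size,z)],c).reshape(520,520,2).astype(np.float32)
    return cv2.remap(im,uv,None,cv2.INTER_CUBIC)
a=np.hstack([cv2.resize(rect(n,'',.038),(400,400)) for n in('top','scene')])
cv2.imwrite('pics/rect.png',cv2.convertScaleAbs(a,alpha=1.3))
for n,uv,z in[('ring',(364,213),.036),('dot',(302,191),.036),('bottle',(395,197),.03),('marker',(317,246),.01)]:print(n,ray(uv,z,c))
```

```text
Traceback (most recent call last):
ValueError: max() iterable argument is empty
```

```bash
cat > m.py <<'E'
from h import *
im=cv2.imread('pics/top0.png');c=cal('top')
v=im[140:245,280:385].max(2);print(v[53,5],v[53,28],v[100,60],v[85,57])
b=im.max(2);m=((b>(int(np.percentile(v,50))+int(np.percentile(v,97)))/2)).astype(np.uint8);m[:,:280]=0;m[:,385:]=0;m[:140]=0;m[238:]=0
m=cv2.morphologyEx(m,cv2.MORPH_OPEN,np.ones((2,2)))
cs,_=cv2.findContours(m,0,2);k=max(cs,key=cv2.contourArea);k=cv2.convexHull(k)
P=ray(k[:,0],.036,c);print('deck ell', cv2.fitEllipse(P[:,:2].astype(np.float32)))
(cx,cy),r=cv2.minEnclosingCircle(P[:,:2].astype(np.float32));print(cx,cy,r)
def rect(n,z):
    c=cal(n);im=cv2.imread(f'pics/{n}0.png');g=np.mgrid[0:520,0:520];s=.0005
    X=cx+(260-g[0])*s;Y=cy+(260-g[1])*s
    uv=proj(np.c_[X.ravel(),Y.ravel(),np.full(X.size,z)],c).reshape(520,520,2).astype(np.float32)
    return cv2.remap(im,uv,None,cv2.INTER_CUBIC)
a=np.hstack([cv2.resize(rect(n,.038),(400,400)) for n in('top','scene')])
cv2.imwrite('pics/rect.png',cv2.convertScaleAbs(a,alpha=1.3))
for n,uv,z in[('ring',(364,213),.036),('dot',(302,191),.036),('bottle',(395,197),.03),('marker',(317,246),.01)]:print(n,ray(uv,z,c))
E
python3 m.py
```

```text
109 114 109 124
deck ell ((0.5125253796577454, -0.06086599454283714), (0.036794375628232956, 0.09603114426136017), 0.6498377919197083)
0.5093278288841248 -0.059833332896232605 0.04521834850311279
ring [[ 0.54947345 -0.13533016  0.036     ]]
dot [[0.60919344 0.0395939  0.036     ]]
bottle [[ 0.59626463 -0.22394408  0.03      ]]
marker [[ 0.45485472 -0.00467458  0.01      ]]
```

View pics/rect.png

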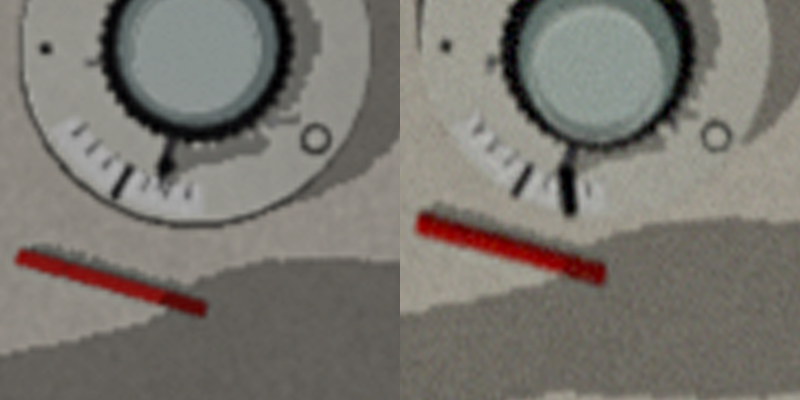

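The rectified view (left half is the top camera) shows:
- The deck centre at (195,50), with radius 175 px = 114 mm, as expected.
- The long mark at (122,181), r = 98 mm.
- The lever pointing to (167,175).
- The ring symbol at (315,139) and the dot at (45,48).

This puts the base near (0.607,-0.057), the -x axis at about 161°, the mark at about 151° and the lever at about 167°. I'll go above it and take a wrist picture.

```bash
cat >> h.py <<'E'
def quat(phi,sgn=1):
    "tool down, tool y along radial direction phi"
    from scipy.spatial.transform import Rotation as Ro
    y=np.array([np.cos(phi),np.sin(phi),0])*sgn;z=np.array([0,0,-1.]);x=np.cross(y,z)
    q=Ro.from_matrix(np.c_[x,y,z]).as_quat();return q[[3,0,1,2]]
E
python3 - <<'E'
from h import *
from scipy.spatial.transform import Rotation as Ro
s=env.get_state();K,R,t=cal('wrist');q=s['orientation'];T=Ro.from_quat([q[1],q[2],q[3],q[0]]).as_matrix()
print('cam in tool',T.T@(-R.T@t-s['tcp_pos']),'axis',T.T@R[2],K[0,0])
off=(T.T@(-R.T@t-s['tcp_pos']));C=np.array([.607,-.057])
for sg in(1,-1):
    for ph in(150,190,230):
        a=np.radians(ph);j=kin.inverse_kinematics([C[0]+.08*np.cos(a),C[1]+.08*np.sin(a),.13],quat(a,sg));print(sg,ph,None if j is None else np.round(j,2))
env.grip(0.0,20)
a=np.radians(160);q=quat(a,1);M=Ro.from_quat([q[1],q[2],q[3],q[0]]).as_matrix()
best=None
for sg in(1,-1):
    q=quat(a,sg);M=Ro.from_quat([q[1],q[2],q[3],q[0]]).as_matrix()
    p=np.r_[C+.03*np.array([np.cos(a),np.sin(a)]),.33]-np.r_[(M@off)[:2],0]
    j=kin.inverse_kinematics(p,q)
    if j is not None:
        d=np.abs(np.array(j)-s['qpos']).max();print(sg,p,d)
        if best is None or d<best[0]:best=(d,p,q)
env.reach(best[1],best[2])
np.savez('w.npz',K=cal('wrist')[0],R=cal('wrist')[1],t=cal('wrist')[2])
im,d=camera('wrist');cv2.imwrite('pics/w1.png',im);np.save('w1d.npy',d)
s=env.get_state();print(s['time'],s['tcp_pos'],s['opening'],env.nose_length)
E
```

```text
cam in tool [ 0.07692148 -0.0004099  -0.07034226] axis [-0.30013829  0.00105401  0.95389512] 341.2357602844211
1 150 [-0.13  0.49  0.05  2.02 -0.04  0.63  2.57]
1 190 [-0.82  0.97  1.26  2.08 -1.13  1.05 -1.92]
1 230 [-0.7   1.01  1.26  2.   -1.14  1.1  -1.17]
-1 150 [-0.5   0.55  0.54  2.05 -0.45  0.66 -0.19]
-1 190 [-0.41  0.55  0.55  2.06 -0.46  0.66  0.62]
-1 230 [-0.35  0.61  0.6   1.98 -0.51  0.71  1.44]
1 [0.60473274 0.02568335 0.33      ] 2.793766792979732
-1 [ 0.55288571 -0.11916214  0.33      ] 0.91355614804108
3.8083 [ 0.55319736 -0.11824028  0.32985526] -0.00016525553770943522 0.0726
```

View pics/w1.png

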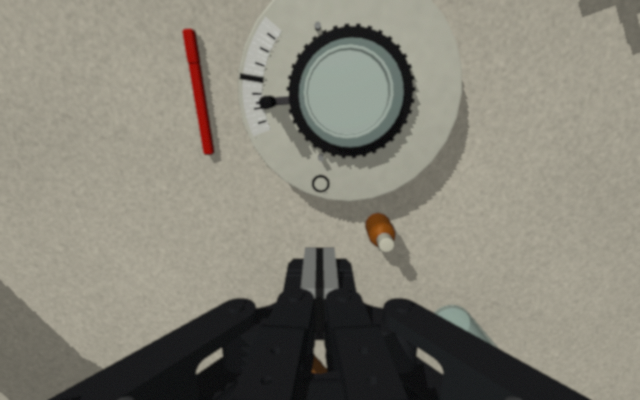

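The wrist view shows the long mark at about (251,78), the post top at (266,102), the ring symbol at (320,184) and the glass and ring centre at about (351,91).

Run:
```python
from h import *
im=cv2.imread('pics/w1.png');w=np.load('w.npz');c=(w['K'],w['R'],w['t']);g=im.max(2)
m=(g<60).astype(np.uint8);m[170:]=0;m[:,:235]=0;m[:,430:]=0
n,l,s,ce=cv2.connectedComponentsWithStats(m)
for i in range(1,n):
    if s[i,4]>15:print(s[i],ce[i])
i=1+np.argmax(s[1:,4]);k=(l==i).astype(np.uint8);k[:,:284]=0
cs,_=cv2.findContours(k,0,1);h=cv2.convexHull(max(cs,key=cv2.contourArea))[:,0]
P=ray(h,.048,c)[:,:2];A=np.c_[2*P,np.ones(len(P))];x=np.linalg.lstsq(A,(P**2).sum(1),rcond=None)[0];C=x[:2];print('ringfit',C,np.sqrt(x[2]+C@C))
j=l[78,251];ys,xs=np.nonzero(l==j)if j else ([78],[251])
mk=ray((np.mean(xs),np.mean(ys)),.038,c)[0]
Q=ray(np.c_[xs,ys],.038,c)[:,:2];e,v=np.linalg.eigh(np.cov(Q.T)) if len(xs)>3 else(0,np.eye(2))
for nm,p in[('mark',mk),('post',ray((265,102),.082,c)[0]),('ring',ray((320,184),.036,c)[0])]:
    d=p[:2]-C;print(nm,p,np.hypot(*d),np.degrees(np.arctan2(d[1],d[0]))%360)
print('mark long axis',np.degrees(np.arctan2(v[1,1],v[0,1]))%180,np.sqrt(e)*3.46)
```

```text
[ 259   25  156  133 3816] [345.43632075  90.19392034]
[241  75  22   7  82] [251.31707317  77.74390244]
ringfit [ 0.6071469 -0.0581256] 0.06255473749493753
mark [ 0.52014165 -0.00959054  0.038     ] 0.09962713426665296 150.8454501926239
post [ 0.5306853  -0.03710036  0.082     ] 0.07929966637042074 164.6249311476069
ring [ 0.54734826 -0.13670103  0.036     ] 0.09874196615426595 232.72759725764604
mark long axis 150.99987687573275 [0.00356413 0.02157848]
```

```bash
cat >> h.py <<'E'
C=np.array([.6071,-.0581]);Z=.130
def pose(deg,off,z=Z):
    "finger at tangential offset off (CCW +) from a post standing at angle deg"
    a=np.radians(deg);r=np.array([np.cos(a),np.sin(a)]);t=np.array([-r[1],r[0]])
    return np.r_[C+.080*r+off*t,z],quat(a,-1)
def sweep(d0,d1,off,step=9,v=.05,f=10):
    n=int(np.ceil(abs(d1-d0)/step))
    for d in np.linspace(d0,d1,n+1)[1:]:
        p,q=pose(d,off)
        if env.movel(p,velocity=v,rot=q,stop_force=f):
            s=env.get_state();print('stop at',d,s['force'],s['tcp_pos']);return d
    return None
E
python3 - <<'E'
from h import *
p,q=pose(164.6,-.028,.20);env.reach(p,q)
p,q=pose(164.6,-.028);print('down',env.movel(p,velocity=.08,stop_force=8))
sweep(164.6,221,-.017)
s=env.get_state();d=s['tcp_pos'][:2]-C;print(s['time'],s['force'],np.hypot(*d),np.degrees(np.arctan2(d[1],d[0]))%360)
im,_=camera('top');cv2.imwrite('pics/t2.png',cv2.resize(im[140:250,270:410],None,fx=5,fy=5,interpolation=2))
im,_=camera('wrist');cv2.imwrite('pics/w2.png',im)
E
```

```text
down False
stop at 221.0 [0.04089783 0.40009053 0.00381289] [ 0.53420619 -0.09572414  0.12920924]
8.3667 [0.04089783 0.40009053 0.00381289] 0.08203099339048521 207.3005220402196
```

View pics/w2.png

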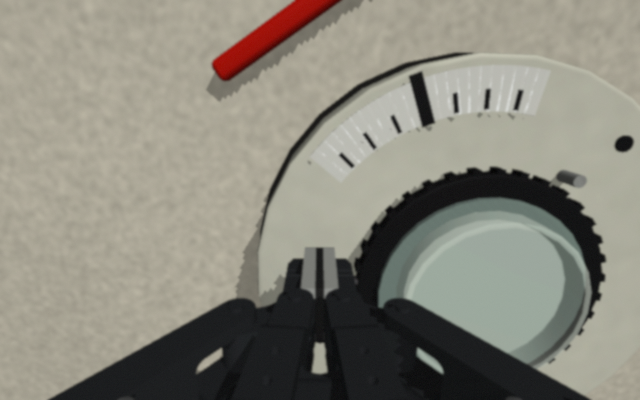

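The fingertip is at about 207°, so the post should be near 219°, and the force stop fired at the end. The post is hidden behind the gripper. I'll lift, move to the other side and measure the post.

```bash
cat > post.py <<'E'
from h import *
def post(name,shift):
    c=cal('wrist');im,_=camera('wrist');cv2.imwrite(name,im);np.savez('w.npz',K=c[0],R=c[1],t=c[2])
E
python3 - <<'E'
from post import *
p,q=pose(221,-.021);env.movel(p,rot=q,velocity=.05)
p,q=pose(221,-.021,.22);env.movel(p,rot=q,velocity=.2)
p,q=pose(219,.060,.24);env.movel(p,rot=q,velocity=.2)
post('pics/w3.png',0);print(env.get_state()['time'])
E
```

```text
9.9167
```

View pics/w3.png

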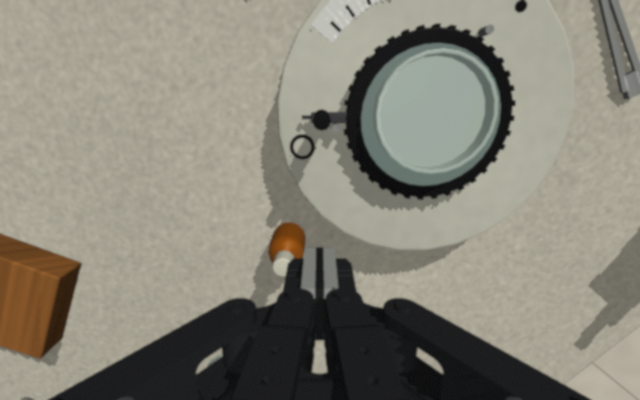

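The post top is at (320,119) beside the ring symbol, with the dish still in place. I'll compute its angle, then push back to just short of the mark and look again.

Run:
```python
from post import *
w=np.load('w.npz');c=(w['K'],w['R'],w['t']);d=ray((320,119),.082,c)[0][:2]-C
a=np.degrees(np.arctan2(d[1],d[0]))%360;print('post',np.hypot(*d),a)
assert 215<a<223
p,q=pose(a,.030,.20);env.movel(p,rot=q,velocity=.2)
p,q=pose(a,.030);print('down',env.movel(p,velocity=.08,stop_force=8))
print(sweep(a,155,.0165))
p,q=pose(155,.021);env.movel(p,rot=q,velocity=.05)
p,q=pose(155,.021,.2);env.movel(p,rot=q,velocity=.2)
p,q=pose(151,.080,.24);env.movel(p,rot=q,velocity=.2)
post('pics/w4.png',0);print(env.get_state()['time'])
```

```text
post 0.0806309078567063 218.03801489842104
down False
None
15.8917
```

View pics/w4.png

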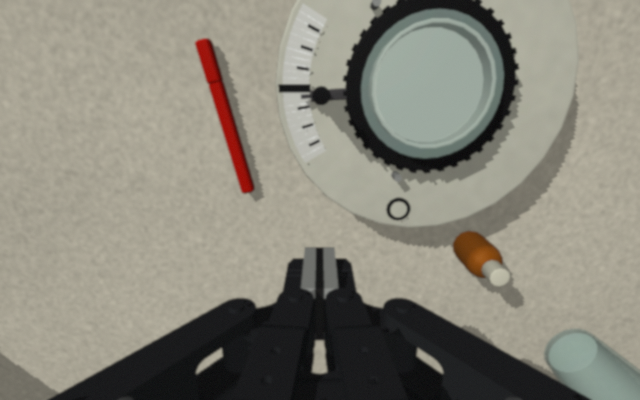

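The post top is at (320,96) and the long mark at (294,88), so the lever is a few degrees short as intended. Next is the final nudge by the measured difference.

Run:
```python
from post import *
w=np.load('w.npz');c=(w['K'],w['R'],w['t'])
A=lambda uv,z:(lambda d:(np.hypot(*d),np.degrees(np.arctan2(d[1],d[0]))%360))(ray(uv,z,c)[0][:2]-C)
rp,a=A((320,96),.082);rm,b=A((294,88),.038);print(rp,a,rm,b)
assert 150<a<160 and abs(b-150.8)<2
tgt=155+(150.9-a);print('target nominal',tgt)
p,q=pose(155,.030,.20);env.movel(p,rot=q,velocity=.2)
p,q=pose(155,.030);print('down',env.movel(p,velocity=.08,stop_force=8))
p,q=pose(155,.0175);env.movel(p,rot=q,velocity=.04,stop_force=10)
print(sweep(155,tgt,.0165,step=5,v=.03)); env.dwell(.3)
p,q=pose(tgt,.024);env.movel(p,rot=q,velocity=.05)
p,q=pose(tgt,.024,.2);env.movel(p,rot=q,velocity=.2)
p,q=pose(151,.080,.26);env.movel(p,rot=q,velocity=.2)
post('pics/w5.png',0);print(env.get_state()['time'],env.get_state()['force'])
```

```text
0.0803024883638319 154.8014444098772 0.09971502175013926 150.9119186842495
target nominal 151.0985555901228
down False
None
19.9 [0.18453882 0.81754526 0.33066976]
```

View pics/w5.png

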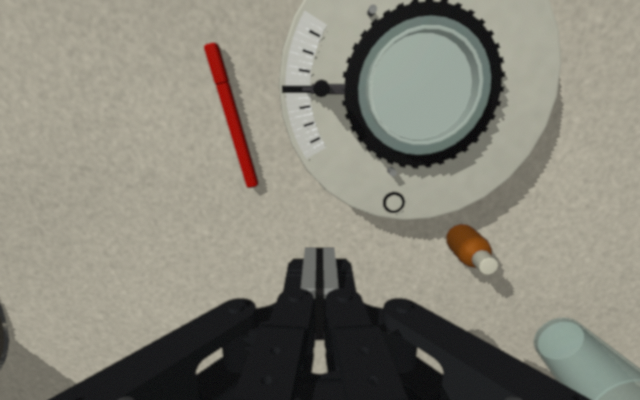

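The post (321,89), the pointer and the long mark (295,89) are in line, nothing else has moved, and the hand is clear.

Run:
```python
from h import *
w=np.load('w.npz');c=(w['K'],w['R'],w['t'])
for uv,z in(((321,89),.082),((295,89),.038)):
    d=ray(uv,z,c)[0][:2]-C;print(np.degrees(np.arctan2(d[1],d[0]))%360)
print(job.job_done())
```

```text
151.3140363264615
150.96918247316344
the job is handed in; nothing more can be done
None
```

The job is handed in: I pushed the lever to the open stop (post measured at 218.0°, about 0.99 rad), then brought it back to within about 0.4° of the long mark; the hand is clear and nothing else in the final wrist view appears to have moved.

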